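# Change the filter cassette of the bench odour extractor

### The job

The odour extractor's filter is spent: switch the extractor off, pull the spent filter cassette (dark pleats) out by its grip and lay it flat in the steel tray. Then slide the fresh cassette (white pleats) in, nose first, fully home until the side ball clicks into its notch, and only then switch the extractor on again. Leave the jars and the round tin undisturbed.

Things in the scene. Friction and masses are not known exactly. Their poses are not given: they have to be found in the camera images.
- extractor: bench odour extractor, fixed: dark base, white shell, 180 mm long (x 0 to 180), 124 wide, 69 high over the filter mouth (x 0 to 46), sloping up to 118 high from x = 78 on. Origin: on the table top under the middle of the mouth; x points into the mouth (the way a cassette goes in), z up. A cassette is home, held by the ball, with its origin at x = 50 mm (+-2), y = -1, z = 8 here and its x axis along this one
- mouth (a point): middle of the filter mouth on the bay's floor, 8 mm above the table; axes are the extractor's. The floor goes on as a sill 88 mm wide to x = -49. The bay is 87 mm wide (flared to 102 at the mouth, over 14 mm), 36 high (43 at the mouth), its back wall at x = 102. A home cassette's grip stands outside, over the sill
- catch (a joint): sprung ball in the bay's +y wall (brass plunger outside), 78 mm inside the mouth, 18 above the floor: its travel into the wall, m. 0 = out, 6.5 mm proud of the wall. Under 0.002 with the bay empty or a cassette clicked home, 0.0024 to 0.006 while a cassette's flank presses it. Pushing a cassette in past it, or pulling it out, takes about 7 to 12 N
- switch (a joint): toggle on the extractor's top, at the rear: angle in rad, 0 = on (leans 0.45 rad towards the mouth, green dot), 0.9 = off (leans 0.45 rad to the rear, red dot). Over-centre: it snaps to the nearer end once past upright (0.45); about 2.5 N at its tip or 5 N half-way up moves it
- switch_pivot (a point): the toggle's pivot, flush with the extractor's top, 118 mm above the table, 158 mm behind the mouth; the toggle swings along the extractor's x axis; axes are the extractor's
- switch_tip (a point): end of the toggle, 46 mm from the pivot; the red sleeve over its upper half is 13 mm thick and reaches 6.5 mm beyond this point
- spent_filter: filter cassette with dark brown pleats in its top, pale grey frame 100 mm long (x) x 84 wide x 32 high, blue grip block behind it, about 0.2 kg; whole length 140 (x from -90 to 50). Origin: middle of the frame's underside, grip not counted; x to the nose (goes in first, tapered), z up. V notch in the +y flank 28 mm ahead of the origin. At the start clicked home in the extractor
- spent_grip (a point): grip block of the spent cassette: this point is in its middle, 70 mm behind the cassette's origin and 24 above its underside; the block is 40 mm long (x), 34 wide (y, pinch across this), 40 high from the underside; axes are the cassette's
- fresh_filter: filter cassette with white pleats in its top, pale grey frame 100 mm long (x) x 84 wide x 32 high, blue grip block behind it, about 0.2 kg; whole length 140 (x from -90 to 50). Origin: middle of the frame's underside, grip not counted; x to the nose (goes in first, tapered), z up. V notch in the +y flank 28 mm ahead of the origin. At the start flat on the table, left or right of the extractor
- fresh_grip (a point): grip block of the fresh cassette: this point is in its middle, 70 mm behind the cassette's origin and 24 above its underside; the block is 40 mm long (x), 34 wide (y, pinch across this), 40 high from the underside; axes are the cassette's
- tray: shallow steel tray, fixed, 194 mm long (x) x 134 wide (y), walls 3 mm thick with a rolled rim, top 18 mm above the table, floor 3 mm thick. Origin: middle of its underside on the table, z up. On the other side of the extractor from the fresh cassette. A cassette lies flat in it lengthwise, either way round
- jar_a: amber glass jar with black lid, 68 mm across, 78 high, origin under its middle; to be left alone
- jar_b: another such amber jar, to be left alone
- wick_tin: round white tin, 68 mm across, 36 high, origin under its middle; to be left alone

How it is judged (in metres and radians):
On the way, in this order (a step that is already met when the one before it is completed fails the run):
1. the extractor is switched off while the spent cassette is still home in it (value of joint switch above 0.75 rad and x of spent_filter in the frame of extractor between 0.047 and 0.053 m and y of spent_filter in the frame of extractor between -0.004 and 0.004 m and z of spent_filter in the frame of extractor below 0.012 m and angle between the x axis of spent_filter and the x axis of extractor, either way round below 0.06 rad and value of joint catch below 0.0022 m), for 0.1 s.
2. with the switch off, the spent cassette lies flat in the steel tray, let go (value of joint switch above 0.75 rad and x of spent_filter in the frame of tray between -0.06 and 0.06 m and y of spent_filter in the frame of tray between -0.04 and 0.04 m and z of spent_filter in the frame of tray below 0.008 m and angle between spent_filter's own z axis and vertical below 0.1 rad and contact force between the fingers and spent_filter below 0.5 N and linear speed of spent_filter below 0.03 m/s), for 0.2 s.
3. with the switch still off, the fresh cassette is fully home and the ball has clicked into its notch (value of joint switch above 0.75 rad and x of fresh_filter in the frame of extractor between 0.047 and 0.053 m and y of fresh_filter in the frame of extractor between -0.004 and 0.004 m and z of fresh_filter in the frame of extractor below 0.012 m and angle between the x axis of fresh_filter and the x axis of extractor, either way round below 0.06 rad and value of joint catch below 0.0022 m), for 0.2 s.
4. the extractor is switched on again, with the fresh cassette home (value of joint switch below 0.15 rad and x of fresh_filter in the frame of extractor between 0.047 and 0.053 m and y of fresh_filter in the frame of extractor between -0.004 and 0.004 m and z of fresh_filter in the frame of extractor below 0.012 m and angle between the x axis of fresh_filter and the x axis of extractor, either way round below 0.06 rad and value of joint catch below 0.0022 m), for 0.1 s.
At the end, for the whole second after the job is handed in: Toggle on (under 0.15 rad). Fresh cassette home: origin 47 to 53 mm inside the mouth, within 4 mm of the bay's centre line and 0.06 rad of its direction, on the bay floor, ball in its notch (catch under 2.2 mm). Spent cassette flat (0.1 rad) on the tray's floor, inside its walls. Both at rest (all of step 4 and x of spent_filter in the frame of tray between -0.06 and 0.06 m and y of spent_filter in the frame of tray between -0.04 and 0.04 m and z of spent_filter in the frame of tray below 0.008 m and angle between spent_filter's own z axis and vertical below 0.1 rad and linear speed of each of spent_filter, fresh_filter below 0.02 m/s); the robot touches nothing.
It fails at once if the amber glass jar (jar_a) is moved more than 20 mm or tipped (distance of jar_a from where it was at the start of the episode above 0.02 m or angle between jar_a's own z axis and vertical above 0.3 rad).
It fails at once if the amber glass jar (jar_b) is moved more than 20 mm or tipped (distance of jar_b from where it was at the start of the episode above 0.02 m or angle between jar_b's own z axis and vertical above 0.3 rad).
It fails at once if the round white tin (wick_tin) is moved more than 20 mm or tipped (distance of wick_tin from where it was at the start of the episode above 0.02 m or angle between wick_tin's own z axis and vertical above 0.3 rad).
It also fails if it takes over 72 s, if anything falls off the work surface, if the arm or the gripper's body presses on something with over 40 N, if the wrist force passes 120 N, or if a joint passes its speed limit or range.

### The arm

A 6-joint arm with a two-finger parallel gripper is mounted at the origin on the work surface; the furniture and walls round the work are solid. World frame = base frame: x ahead of the robot, y to its left, z up, the work surface at z = 0. Lengths are in mm, angles in rad, forces in N, time in s.
With the tool pointing down it reaches from about 375 to 825 mm from the base axis. Payload 5.5 kg.
Tool frame: the origin (TCP) lies on the centre line of the jaws, within the pads' length; the fingertips stand 22 mm ahead of it and the grasp point (between the pads) lies 3 mm ahead of it; z points along the fingers, y is the line along which they close (so a half turn about z gives the same grasp; the last joint's range is limited). The gripper opens to 85 mm and grips with 20 to 120 N. Pads are 22 mm wide; open, the fingers measure 114 mm over their backs; the gripper's body (76 mm by 85 mm) begins 54 mm behind the grasp point. The pads swing forward as they close: fully open they stand 13 mm farther back than shut.
Start: joints at [1.136, 0.314, -0.047, 1.21, 0, 1.571], TCP at [252.734, 544.17, 253.299] pointing down, gripper open.
Joint ranges: [-2.67, 2.67], [-0.69, 1.73], [-1.03, 1.25], [-2.08, 2.16], [-1.42, 1.45], [-3.14, 3.14]. Speed limits (rad/s): [2.39, 2.39, 3.01, 3.14, 3.14, 3.14].

### API

Orientations are given as a unit quaternion [x, y, z, w].
In Python, from cell import manip gives the robot as it stands. Calls block until the motion is done:
- manip.goto(position, orientation): joint-space move of the TCP to a pose.
- manip.servo_line(position, vel=150, rot=None, force_limit=None): straight line of the TCP; rot=None keeps the orientation; vel is the mean speed in mm/s. With force_limit (N) it stops when the force on the tool has changed by that much, and returns True; else False.
- manip.move_j(angles): joint-space move.
- manip.move_gripper(opening, force=None): finger opening in mm; force is the grip in N (None keeps the last); returns when the fingers have stopped.
- manip.hold(seconds).
- manip.inverse_kinematics(position, orientation): joint angles nearest the present ones, or None.
- manip.sense(): the state.
- manip.snapshot(name): name is "scene" or "top" or "wrist"; returns a dict with "pixels" (480x640x3 uint8, red, green, blue), "z_map" (480x640 float32, mm along the optical axis (not along the pixel's ray), 0 where there is no reading), "mtx" (3x3 intrinsics, pixels), "R" (3x3) and "t" (3): a world point X has camera coordinates R X + t. Camera axes: x right, y down, z forward; pixel columns grow to the right and rows downward; lengths in mm; the calibration is good to about 2 mm. A picture is of the moment at which its call begins.
A pose or a line that the arm cannot do raises manip.MotionError and nothing moves.
- manip.hand_in(): hands the job in; it is judged then, once.
The state is a dict: "time": time; "joint_pos": joint angles; "joint_vel": joint speeds; "effort": joint torques, N m; "tool_pos": TCP position; "tcp_rot": TCP orientation; "ft_force": force on the tool from outside, world axes, zero at the start; "moment": the same for the moment, N m; "gripper_width": finger opening in mm; "finger_force": force on a finger pad.
Only numpy, scipy, OpenCV 4.12 (cv2) and the standard library are available. Lean on these libraries where they do the work, as an engineer would, in place of code of your own. Each camera call takes 0.05 s, during which the arm holds its last target. There are 200 camera calls.

## Working session

There is one attempt and no reset: what is moved stays moved. The work goes in short steps, each a Python script; the robot and the scene stay as the last script left them, time stands still between calls to the robot, and variables do not carry over. Pictures are saved under pics/ and viewed, at most 10 in all, crops included, and the job is handed in when it is done.

```bash
ls; mkdir -p pics
python3 - <<'E'
from cell import manip
import numpy as np,cv2
for n in ("scene","top"):
    s=manip.snapshot(n); cv2.imwrite(f"pics/{n}0.png",s["pixels"][...,::-1]); np.savez(f"pics/{n}0.npz",**s)
    print(n,s["mtx"].round(1).tolist(),s["R"].round(3).tolist(),np.round(s["t"],1))
print(manip.sense())
E
```

```text
pics
scene [[512.1, 0.0, 313.0], [0.0, 512.1, 241.9], [0.0, 0.0, 1.0]] [[0.786, -0.618, 0.007], [-0.465, -0.599, -0.652], [0.407, 0.509, -0.758]] [-299.5  260.4 1132.4]
top [[495.2, 0.0, 319.7], [0.0, 495.2, 234.3], [0.0, 0.0, 1.0]] [[-0.013, -1.0, -0.018], [-0.983, 0.016, -0.182], [0.182, 0.015, -0.983]] [  18.6  415.3 1069.9]
{'time': 0.1, 'joint_pos': array([ 1.13597815e+00,  3.14172531e-01, -4.79594845e-02,  1.21020210e+00,
       -1.79877375e-05,  1.57082714e+00]), 'joint_vel': array([ 1.95190381e-04, -3.37374859e-03,  1.11744273e-03,  1.08988297e-03,
       -4.90688840e-05, -1.49565091e-03]), 'effort': array([ 2.01308089e-04, -5.40770209e+01,  3.40541482e+01,  1.11368191e-02,
        1.85079770e-06,  8.98337959e-06]), 'tool_pos': array([252.55089553, 543.73192606, 252.51902448]), 'tcp_rot': array([ 2.15715403e-01,  9.76455976e-01, -7.52736391e-04, -1.57057042e-04]), 'ft_force': array([ 0.54917203,  0.42651335, -0.09752452]), 'moment': array([ 0.02751686, -0.00554188,  0.01045701]), 'finger_force': 0.0, 'gripper_width': 85.2693469807132}
```

View pics/top0.png

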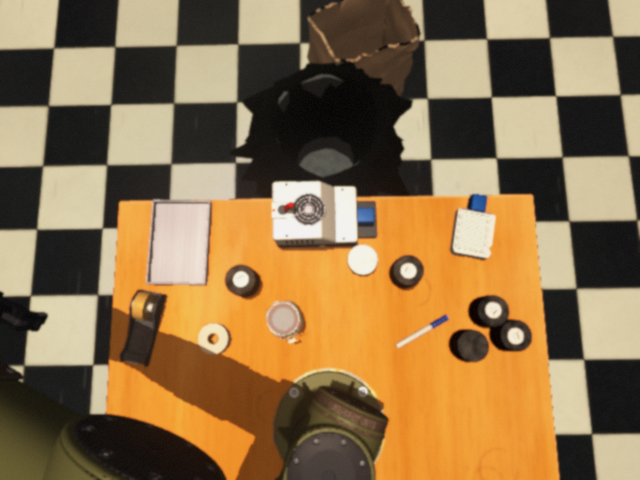

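View pics/scene0.png

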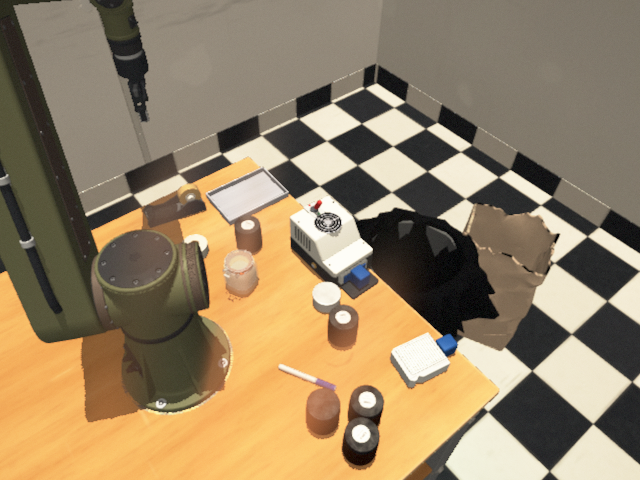

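The top view shows the extractor at about (315,212), with its mouth facing right and a blue grip at (366,216). The tray is at (180,242), the fresh cassette at (473,232) with its grip away from the robot (478,202), and the tin at (363,260). The jars near the work are at (407,271) and (242,280). The scene view agrees: the toggle is red at about (316,207).

```bash
cat > h.py <<'E'
import numpy as np,cv2
from scipy.spatial.transform import Rotation as Ro
def cloud(s):
    z=s["z_map"]; v,u=np.mgrid[0:480,0:640]; K=s["mtx"]
    c=np.stack([(u-K[0,2])/K[0,0]*z,(v-K[1,2])/K[1,1]*z,z],-1)
    P=(c-s["t"])@s["R"]; P[z<=0]=np.nan
    return P
def ray(s,uv,h):
    K=s["mtx"]; uv=np.atleast_2d(uv).astype(float)
    d=np.c_[(uv-K[[0,1],[2,2]])/K[[0,1],[0,1]],np.ones(len(uv))]@s["R"]
    o=-s["R"].T@s["t"]; return o+d*((h-o[2])/d[:,2])[:,None]
def rect(pts):
    (c,wh,a)=cv2.minAreaRect(pts[:,:2].astype(np.float32)); return np.round(c,1),np.round(wh,1),round(a,2)
def blob(m,seed=None):
    n,l,st,ce=cv2.connectedComponentsWithStats(m.astype(np.uint8)); return l,st,ce
def hsv(s): return cv2.cvtColor(s["pixels"],cv2.COLOR_RGB2HSV)
def down(th): # tool pointing down, tool y axis at world angle th
    y=np.array([np.cos(th),np.sin(th),0]);z=np.array([0,0,-1.]);x=np.cross(y,z)
    return Ro.from_matrix(np.c_[x,y,z]).as_quat()
E
python3 - <<'E'
from h import *
s=dict(np.load("pics/top0.npz")); P=cloud(s); H=hsv(s); Z=P[...,2]
box=lambda u0,u1,v0,v1:(lambda m:(m.__setitem__((slice(v0,v1),slice(u0,u1)),True),m)[1])(np.zeros((480,640),bool))
def rep(n,m):
    p=P[m]; p=p[~np.isnan(p[:,0])]; print(n,m.sum(),"z",np.percentile(p[:,2],[5,50,95]).round(1),"rect",*rect(p) , "med",np.median(p,0).round(1))
print("table z",np.nanmedian(Z[290:310,330:380]))
blue=(H[...,0]>100)&(H[...,0]<130)&(H[...,1]>120)&(H[...,2]>60)
rep("spentgrip",blue&box(355,380,195,240)&(Z>25)); rep("freshgrip",blue&box(465,495,185,212)&(Z>25))
e=box(265,362,170,252)
rep("ext top",e&(Z>108)&(Z<126)); rep("ext low",e&(Z>60)&(Z<76)); 
rep("fresh",box(445,500,200,265)&(Z>20)&(Z<45)&~blue)
rep("tray",box(140,218,190,295)&(Z>8)&(Z<30))
rep("tin",box(343,382,238,282)&(Z>20)&(Z<45)); rep("jarR",box(385,430,250,295)&(Z>60)); rep("jarL",box(220,265,260,300)&(Z>60))
red=((H[...,0]<8)|(H[...,0]>172))&(H[...,1]>150)&(H[...,2]>80)&e
rep("red",red)
print("mid obj",end=" ");rep("glass",box(265,305,295,340)&(Z>40))
E
```

```text
table z 0.5442009279338381
spentgrip 216 z [45.1 48.2 51.8] rect [456.2 -90.4] [32.4 34. ] 0.24 med [455.8 -90.9  48.2]
freshgrip 211 z [36.2 40.5 43.7] rect [ 482.3 -343.8] [30.5 34.7] 77.77 med [ 482.3 -343.2   40.5]
ext top 2954 z [114.2 118.9 122.3] rect [454.2  56.3] [125.6 110.7] 0.42 med [450.   56.  118.9]
ext low 1318 z [65.6 69.5 73.5] rect [453.9  19.3] [124.3 176.2] 0.51 med [449.3 -42.2  69.5]
fresh 1785 z [28.8 33.7 37.6] rect [ 427.4 -334.1] [ 85.6 129.3] 78.63 med [ 414.8 -330.1   33.7]
tray 818 z [ 8.3 16.8 21.5] rect [397.  342.1] [145.8 219.5] 88.29 med [402.8 351.3  16.8]
tin 757 z [32.9 36.6 40.1] rect [362.4 -79.9] [77.  67.5] 12.16 med [358.5 -79.6  36.6]
jarR 767 z [73.7 77.7 81. ] rect [ 328.5 -174.1] [64.6 64.7] 71.16 med [ 327.9 -173.3   77.7]
jarL 757 z [73.4 77.6 81. ] rect [312.6 183.5] [64.3 63.7] 87.4 med [312.2 182.9  77.6]
red 49 z [143.6 162.2 167.2] rect [452.2  73.5] [ 8.6 20.4] 5.35 med [451.2  72.  162.2]
mid obj glass 1121 z [61.7 86.7 90.1] rect [228.7  91.8] [79.2 81.3] 89.79 med [228.9  88.4  86.7]
```

Run:
```python
from cell import manip
from h import *
d=np.deg2rad
for n,p,ths in [("spent",(455,-90,42),(0,180)),("pulled",(455,-205,42),(0,180)),("high",(455,-100,240),(0,180)),("tray",(450,345,45),(90,-90)),("fresh",(482,-343,34),(78,-102)),("ins",(455,-205,42),(0,-180)),("sw",(454,40,165),(0,180,90,-90))]:
    for th in ths:
        q=manip.inverse_kinematics(np.array(p,float),down(d(th)+d(.4))); print(n,th,None if q is None else np.round(q,2))
manip.move_gripper(0)
manip.goto([454,-20,270],down(d(.4)))
s=manip.snapshot("wrist"); np.savez("pics/w1.npz",**s); cv2.imwrite("pics/w1.png",s["pixels"][...,::-1])
st=manip.sense();print(st["time"],st["tool_pos"],st["gripper_width"])
```

```text
spent 0 [-0.2   0.26 -0.65  0.65  0.    1.37]
spent 180 [-0.2   0.26 -0.65  0.65  0.   -1.77]
pulled 0 [-0.42  0.32 -0.57  0.68  0.    1.14]
pulled 180 [-0.42  0.32 -0.57  0.68  0.   -2.  ]
high 0 [-0.22  0.07 -0.38  1.12  0.    1.35]
high 180 [-0.22  0.07 -0.38  1.12  0.   -1.79]
tray 90 [ 0.65  0.42 -0.41  0.74  0.    0.65]
tray -90 [ 0.65  0.42 -0.41  0.74  0.   -2.49]
fresh 78 [-0.62  0.47 -0.35  0.75  0.   -0.42]
fresh -102 [-0.62  0.47 -0.35  0.75  0.    2.73]
ins 0 [-0.42  0.32 -0.57  0.68  0.    1.14]
ins -180 [-0.42  0.32 -0.57  0.68  0.   -2.  ]
sw 0 [ 0.09  0.1  -0.52  0.95  0.    1.65]
sw 180 [ 0.09  0.1  -0.52  0.95  0.   -1.49]
sw 90 [ 0.09  0.1  -0.52  0.95  0.    0.08]
sw -90 [ 0.09  0.1  -0.52  0.95  0.   -3.06]
3.0667 [454.21132215 -19.3272169  269.98096057] -0.20241151440735528
```

View pics/w1.png

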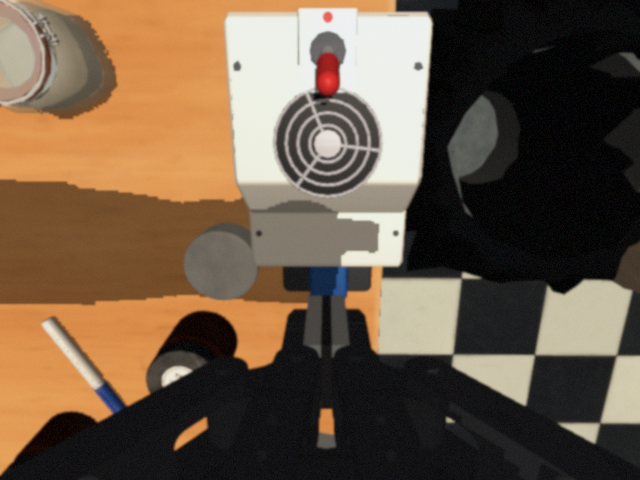

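The wrist view shows the toggle tip at (328,82), pivot at (328,48), the shell's front edge on row 266 (x 252–403), and the blue grip below it at columns 309–347.

Run:
```python
from cell import manip
from h import *
d=np.deg2rad
s=dict(np.load("pics/w1.npz")); H=hsv(s)
def edges(rows,ok):
    o=[]
    for r in rows:
        c=np.where(ok[r,200:460])[0]+200; o.append([c.min(),c.max()+1,r])
    return np.array(o)
w=(H[...,1]<60)&(H[...,2]>150)
for nm,rows,h in(("top",range(60,170,20),118),):
    e=edges(rows,w); l=ray(s,e[:,[0,2]],h); r=ray(s,e[:,[1,2]],h); m=(l+r)/2; print(nm,(r-l)[:,0].round(1),m[:,:2].round(1).tolist())
b=(H[...,0]>100)&(H[...,0]<130)&(H[...,1]>120)&(H[...,2]>40)
e=edges(range(272,288,3),b); l=ray(s,e[:,[0,2]],48); r=ray(s,e[:,[1,2]],48); print("grip",((l+r)/2)[:,:2].round(1).tolist(),(r-l)[:,0].round(1))
print("screws",ray(s,[(237,66),(418,66)],118).round(1).tolist(),ray(s,[(258,233),(396,233)],69).round(1).tolist(),"front",ray(s,[(327,266)],69).round(1),"pivot",ray(s,[(328,48)],118).round(1))
manip.servo_line([454,40,270],vel=200)
manip.servo_line([454,40,163],vel=150)
print(manip.servo_line([454,88,163],vel=100,force_limit=20),manip.sense()["tool_pos"],manip.sense()["ft_force"])
manip.servo_line([454,40,165],vel=200)
manip.servo_line([454,-10,260],vel=250)
s=manip.snapshot("wrist"); np.savez("pics/w2.npz",**s); cv2.imwrite("pics/w2.png",s["pixels"][:300,:,::-1])
print(manip.sense()["time"])
```

```text
top [122.4 122.2 122.  121.8 121.5 121.9] [[455.6, 85.5], [455.4, 74.2], [455.8, 62.6], [455.6, 50.7], [456.0, 38.4], [456.1, 25.8]]
grip [[457.9, -79.5], [457.5, -82.3], [457.9, -85.2], [457.5, -88.0], [457.6, -90.9], [457.6, -93.8]] [33.4 34.4 33.6 34.6 34.6 34.7]
screws [[400.2, 81.7, 118.0], [509.8, 82.5, 118.0]] [[400.4, -38.0, 69.0], [511.1, -37.2, 69.0]] front [[456.  -65.9  69. ]] pivot [[455.2  92.1 118. ]]
False [454.63989316  85.78927066 163.67205247] [  0.65208389 -11.18322652   3.08150363]
6.0417
```

View pics/w2.png

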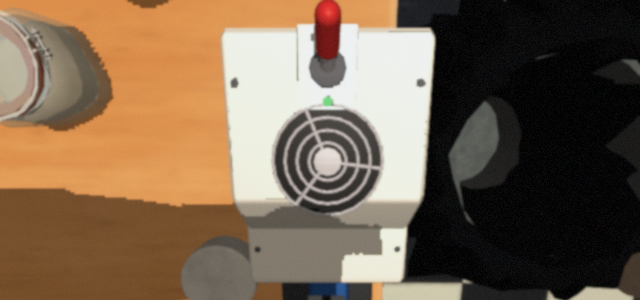

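The toggle now leans to the rear and the green dot shows at (327,101), so the extractor is off. Next I pull the spent cassette and lay it in the tray.

Run:
```python
from cell import manip
from h import *
d=np.deg2rad; q=down(d(.3))
manip.move_gripper(54)
manip.goto([457.4,-89,130],q)
manip.servo_line([457.4,-89,40],vel=150)
manip.move_gripper(20,force=90)
st=manip.sense();print("grip",st["gripper_width"],st["tool_pos"],st["ft_force"],st["finger_force"])
manip.servo_line([457.4+.6,-204,40],vel=60)
st=manip.sense();print(st["gripper_width"],st["tool_pos"],st["ft_force"],st["time"])
manip.servo_line([458,-206,60],vel=100)
s=manip.snapshot("scene"); np.savez("pics/s2.npz",**s); cv2.imwrite("pics/s2.png",s["pixels"][...,::-1])
s=manip.snapshot("wrist"); np.savez("pics/w3.npz",**s)
# tray measurement from the first top view
s=dict(np.load("pics/top0.npz")); H=hsv(s)
m=((H[...,1]<80)&(H[...,2]>60)).astype(np.uint8); l,stt,ce=blob(m); i=l[245,180]; print(stt[i],ce[i])
c=np.argwhere(l==i)[:,::-1]; print("tray",*rect(ray(s,c,10)))
```

```text
grip 32.658584988871006 [457.35694666 -89.17566309  41.41435741] [-4.9399054   0.76881177  9.72379285] 90.23414254188538
32.74447205785502 [ 458.51002656 -204.00767802   40.49839663] [0.54467112 2.93680546 5.44715578] 10.3917
[    0     0   310   415 45793] [122.05725766 158.21544778]
tray [530.8 437.7] [ 791.  1000.6] 88.55
```

View pics/s2.png

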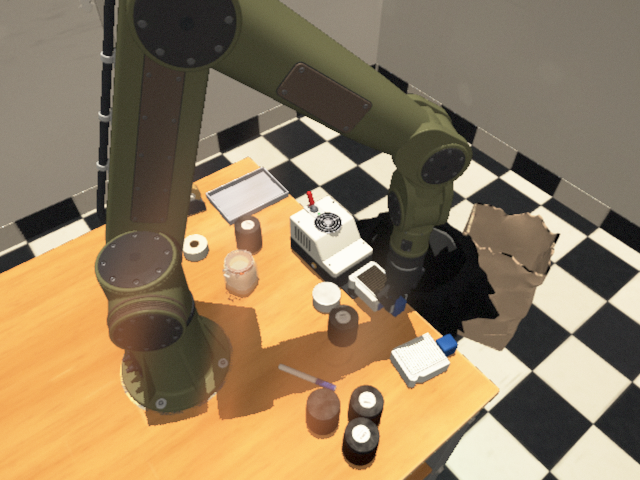

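The scene view shows the spent cassette clear of the mouth and held level at (375,285). The tray is empty at (247,195).

Run:
```python
from cell import manip
from h import *
d=np.deg2rad
s=dict(np.load("pics/top0.npz")); H=hsv(s)
m=((H[...,1]<90)&(H[...,2]>60)); mm=np.zeros_like(m); mm[203:292,143:218]=m[203:292,143:218]
l,st,ce=blob(mm); i=l[245,180]; print(st[i]); c=np.argwhere(l==i)[:,::-1]; print("tray",*rect(ray(s,c,10)))
for r in (220,245,270): 
    k=np.where(l[r]==i)[0]; print(r,ray(s,[(k.min(),r),(k.max()+1,r)],10)[:,:2].round(1).tolist())
k=np.where(l[:,180]==i)[0]; print(ray(s,[(180,k.min()),(180,k.max()+1)],10)[:,:2].round(1).tolist())
manip.servo_line([458,-206,240],vel=250)
manip.servo_line([450,330,240],vel=300,rot=down(d(90)))
s=manip.snapshot("wrist"); np.savez("pics/w4.npz",**s); cv2.imwrite("pics/w4.png",s["pixels"][...,::-1])
print(manip.sense()["time"],manip.sense()["joint_pos"].round(2))
```

```text
[ 146  203   65   82 4813]
tray [406.5 338.5] [137.1 189.3] 88.2
220 [[460.7, 404.5], [458.4, 266.9]]
245 [[401.9, 406.2], [399.8, 269.9]]
270 [[344.1, 407.9], [342.1, 270.5]]
[[500.2, 338.4], [311.2, 331.0]]
13.6917 [ 0.63  0.24 -0.18  1.16 -0.    0.63]
```

View pics/w4.png

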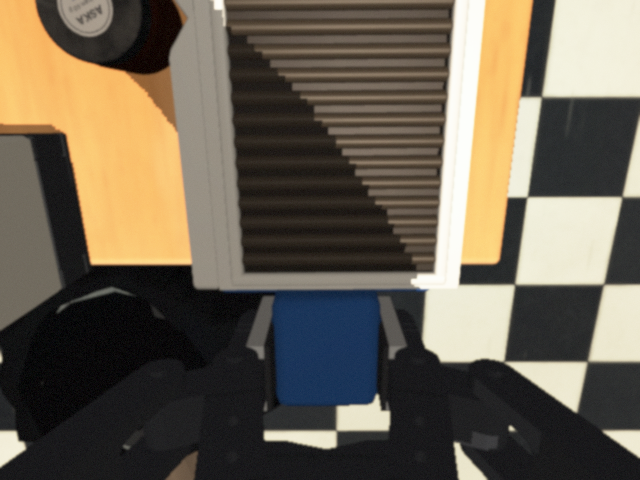

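The wrist view shows the spent cassette held straight (frame at 180–475, blue grip at 275–380). It hides the tray; the jar is at (100,25). Next I lower it.

Run:
```python
from cell import manip
from h import *
d=np.deg2rad
manip.servo_line([458,335.5,90],vel=250,rot=down(d(88.3)))
print(manip.servo_line([458,335.5,34.5],vel=70,force_limit=8),manip.sense()["tool_pos"])
manip.move_gripper(52)
manip.servo_line([458,335.5,120],vel=200)
manip.goto([440,200,300],down(d(88)))
s=manip.snapshot("top"); np.savez("pics/t2.npz",**s); cv2.imwrite("pics/t2.png",cv2.resize(s["pixels"][180:320,100:300,::-1],None,fx=3,fy=3))
print(manip.sense()["time"])
```

```text
True [456.98775565 334.79643713  36.46214846]
17.0083
```

View pics/t2.png

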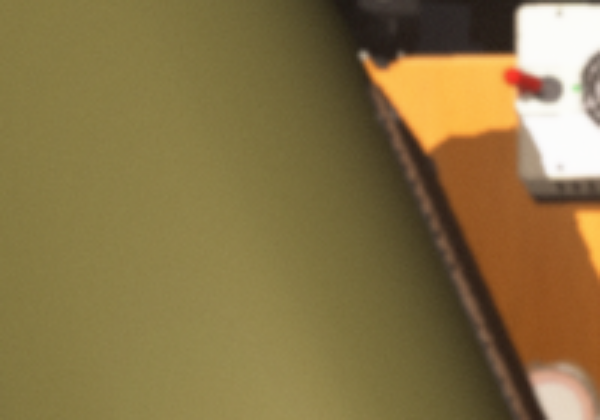

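The arm blocks the tray in this view; only the toggle at (530,82) shows. I'll check again from over the fresh cassette.

Run:
```python
from cell import manip
from h import *
d=np.deg2rad
manip.goto([420,-50,290],down(d(60)))
manip.goto([497,-346,190],down(d(78)))
s=manip.snapshot("top"); np.savez("pics/t3.npz",**s); a=cv2.resize(s["pixels"][180:320,110:250],None,fx=2.5,fy=2.5)
P=cloud(s);Z=P[...,2];H=hsv(s)
m=np.zeros((480,640),bool);m[190:300,140:220]=True
b=(H[...,0]>100)&(H[...,0]<130)&(H[...,1]>120)&m
print("spent grip",rect(P[b&(Z>25)]),"z",np.nanmedian(Z[b]),"frame",rect(P[m&(Z>27)]),np.nanpercentile(Z[m&(Z>27)],[5,50,95]))
s=manip.snapshot("wrist"); np.savez("pics/w5.npz",**s); w=s["pixels"]
c=np.zeros((480,800,3),np.uint8)+50; c[:350,450:]=a; c[:,:450]=cv2.resize(w,(450,338))[:338] if 0 else 50; c[:338,:450]=cv2.resize(w,(450,338))
cv2.imwrite("pics/c5.png",c[:360,:,::-1]); print(manip.sense()["time"],manip.sense()["joint_pos"].round(2))
```

```text
spent grip (array([456.1, 331.4]), array([31.3, 28.7]), 3.26) z 43.33813208893349 frame (array([371., 339.]), array([ 97.2, 210. ]), 79.41) [31.98356761 36.97890699 46.14305267]
19.3167 [-0.61  0.35 -0.14  1.08  0.   -0.4 ]
```

View pics/c5.png

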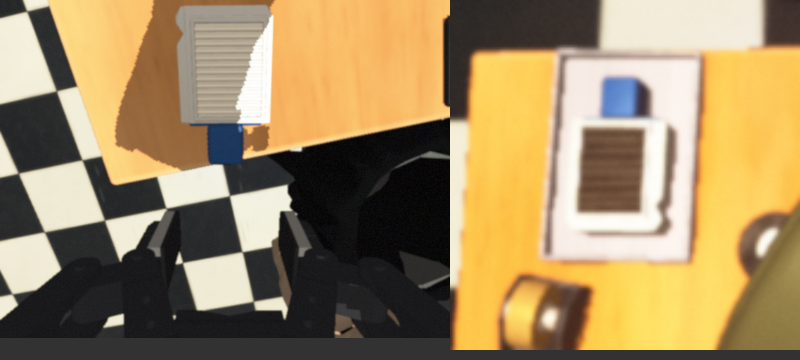

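The right panel shows the spent cassette flat in the tray, inside the walls (grip at (623,97), frame at (615,175)). The left panel shows the fresh grip at about (226,145) of the reduced wrist image, straight ahead.

Run:
```python
from h import *
s=dict(np.load("pics/w5.npz")); H=hsv(s)
b=(H[...,0]>100)&(H[...,0]<130)&(H[...,1]>120)&(H[...,2]>30)
b[:165]=0;b[240:]=0;b[:,:270]=0;b[:,360:]=0
for r in range(185,228,8):
    k=np.where(b[r])[0]; e=ray(s,[(k.min(),r),(k.max()+1,r)],40); print(r,k.min(),k.max(),e[:,:2].round(1).tolist(),e.mean(0)[:2].round(1),np.linalg.norm(e[1]-e[0]).round(1))
w=(H[...,1]<60)&(H[...,2]>120)&(np.arange(640)[None]<420)&(np.arange(640)[None]>240)
for r in range(70,165,15):
    k=np.where(w[r])[0]; e=ray(s,[(k.min(),r),(k.max()+1,r)],32); print(r,k.min(),k.max(),e.mean(0)[:2].round(1),np.linalg.norm(e[1]-e[0]).round(1),np.rad2deg(np.arctan2(*(e[1]-e[0])[[1,0]])).round(2))
k=np.argwhere(b)[:,0];print(k.min(),k.max(),ray(s,[(320,k.max()+1)],40))
```

```text
185 297 344 [[466.6, -356.8], [473.1, -326.1]] [ 469.8 -341.5] 31.4
193 297 344 [[471.7, -358.0], [478.2, -327.2]] [ 475.  -342.6] 31.5
201 297 344 [[476.9, -359.2], [483.5, -328.2]] [ 480.2 -343.7] 31.7
209 297 344 [[482.2, -360.5], [488.8, -329.2]] [ 485.5 -344.9] 31.9
217 297 343 [[487.5, -361.7], [494.1, -331.0]] [ 490.8 -346.3] 31.4
225 298 343 [[493.1, -362.3], [499.5, -332.0]] [ 496.3 -347.2] 30.9
70 253 386 [ 400.7 -327.3] 83.3 78.03
85 254 386 [ 409.3 -328.8] 83.5 78.03
100 254 385 [ 418. -331.] 83.7 78.03
115 255 385 [ 426.9 -332.6] 83.9 78.03
130 256 384 [ 436.  -334.6] 83.5 78.03
145 257 384 [ 445.4 -336.3] 83.7 78.03
160 258 383 [ 454.9 -338.3] 83.3 78.03
176 233 [[ 502.31391028 -349.17449702   40.        ]]
```

Run:
```python
from cell import manip
from h import *
d=np.deg2rad
q=down(d(78.3))
manip.servo_line([483,-344.3,100],vel=200,rot=q)
manip.servo_line([483,-344.3,33],vel=120)
manip.move_gripper(20,force=90)
st=manip.sense();print(st["gripper_width"],st["tool_pos"],st["ft_force"])
manip.servo_line([483,-344.3,145],vel=150)
manip.servo_line([457.4,-206,145],vel=180,rot=down(d(.3)))
manip.servo_line([457.4,-206,60],vel=180)
print(manip.servo_line([457.4,-206,36],vel=40,force_limit=4))
st=manip.sense();print(st["tool_pos"],st["ft_force"],st["time"])
s=manip.snapshot("wrist"); np.savez("pics/w6.npz",**s); s2=manip.snapshot("scene")
c=np.zeros((380,800,3),np.uint8);c[:300,:400]=cv2.resize(s["pixels"],(400,300));c[:380,400:]=cv2.resize(s2["pixels"][200:352,290:450],(400,380))
cv2.imwrite("pics/c6.png",c[...,::-1])
```

```text
32.40808575690404 [ 484.08836526 -345.15196171   34.56623501] [-1.19764909  0.14980448  6.90565441]
True
[ 457.75396198 -206.38291605   40.62838863] [ 0.27733328 -0.91152151  3.39825485] 24.4667
```

View pics/c6.png

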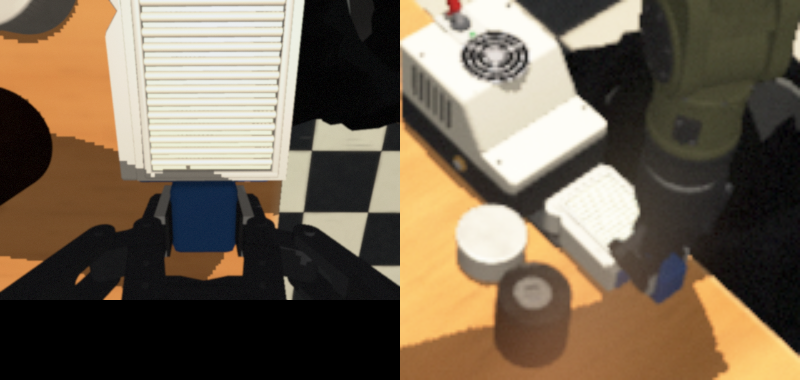

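The cassette is gripped straight; its nose rests over the sill in front of the mouth (at (590,185) in the right panel). The tin and jar are undisturbed. Next I insert it.

Run:
```python
from cell import manip
def p(t): 
    st=manip.sense();print(t,st["tool_pos"].round(1),st["ft_force"].round(1),st["gripper_width"].round(1),round(st["time"],1))
manip.servo_line([457.2,-206,42],vel=40);p("raise")
r=manip.servo_line([456.9,-150,42],vel=50,force_limit=12);p(("mid",r))
if not r:
    r=manip.servo_line([456.7,-112,42],vel=50,force_limit=12);p(("pre-ball",r))
    if not r:
        r=manip.servo_line([456.6,-84,41.5],vel=30,force_limit=25);p(("home",r))
```

```text
Traceback (most recent call last):
AttributeError: 'float' object has no attribute 'round'
```

Run:
```python
from cell import manip
def p(t): 
    st=manip.sense();print(t,st["tool_pos"].round(1),st["ft_force"].round(1),round(float(st["gripper_width"]),1),round(st["time"],1))
p("raise")
r=manip.servo_line([456.9,-150,42],vel=50,force_limit=12);p(("mid",r))
if not r:
    r=manip.servo_line([456.7,-112,42],vel=50,force_limit=12);p(("pre-ball",r))
    if not r:
        r=manip.servo_line([456.6,-84,41.5],vel=30,force_limit=25);p(("home",r))
```

```text
raise [ 456.7 -205.8   41.7] [-0.5  0.1 -1.4] 32.4 24.8
('mid', False) [ 457.  -150.1   42.1] [ 0.1  1.  -1. ] 33.1 26.1
('pre-ball', False) [ 457.3 -111.7   42.5] [-0.1 -2.8  6.8] 32.4 27.0
('home', False) [457.1 -87.4  42.5] [ -2.8 -14.4   9.3] 32.5 28.1
```

Run:
```python
from cell import manip
from h import *
d=np.deg2rad
st=manip.sense();print(st["tool_pos"],st["ft_force"])
manip.move_gripper(54); print(manip.sense()["tool_pos"])
manip.servo_line([457,-89,130],vel=200)
manip.servo_line([457,-160,250],vel=250)
s=manip.snapshot("wrist"); np.savez("pics/w7.npz",**s); cv2.imwrite("pics/w7.png",s["pixels"][...,::-1])
H=hsv(s); b=((H[...,0]>100)&(H[...,0]<130)&(H[...,1]>120)&(H[...,2]>40)).astype(np.uint8)
l,stt,ce=blob(b); i=1+np.argmax(stt[1:,4]); print(stt[i]); x,y,w,h,_=stt[i]
print("grip back",ray(s,[(x,y+h),(x+w,y+h),(x,y+h-15),(x+w,y+h-15)],48).round(1).tolist(), manip.sense()["time"])
```

```text
[457.12022542 -87.39975294  42.47631285] [ -2.82757525 -14.37553685   9.32659082]
[456.10603323 -83.26266335  41.14544854]
[ 283   88   92   55 2551]
grip back [[423.6, -106.9, 48.0], [492.6, -106.6, 48.0], [423.9, -96.0, 48.0], [492.2, -95.8, 48.0]] 29.7667
```

View pics/w7.png

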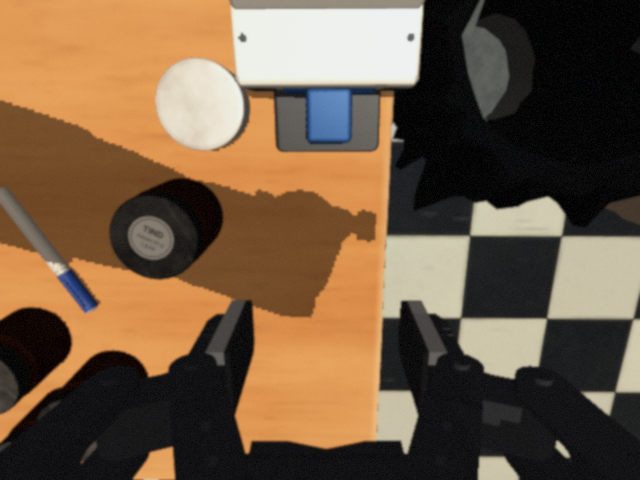

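Wrist view: grip at (330,117) inside the sill (276–380, bottom row 152), straight in the mouth; tin (202,104) and jar (165,228) untouched. Next, the depth numbers.

Run:
```python
from h import *
s=dict(np.load("pics/w7.npz")); H=hsv(s); px=s["pixels"].astype(int)
for c in (320,330,340): print(c,[(r,px[r,c].tolist()) for r in (84,86,88,90,140,142,144,146,149,151,153)])
print("mouth",ray(s,[(330,87)],69)[0].round(1),"gripend",ray(s,[(330,143)],48)[0].round(1),"sillend",ray(s,[(330,152)],8)[0].round(1))
b=(H[...,0]>100)&(H[...,0]<130)&(H[...,1]>120)&(px[...,2]>120)
for r in range(98,136,8):
    k=np.where(b[r,290:370])[0]+290; e=ray(s,[(k.min(),r),(k.max()+1,r)],48); print(e.mean(0)[:2].round(1),(e[1]-e[0])[0].round(1))
```

```text
320 [(84, [180, 169, 150]), (86, [104, 98, 93]), (88, [51, 70, 106]), (90, [61, 98, 148]), (140, [45, 75, 121]), (142, [31, 46, 72]), (144, [80, 78, 76]), (146, [96, 93, 88]), (149, [90, 84, 81]), (151, [142, 101, 64]), (153, [220, 149, 81])]
330 [(84, [179, 167, 149]), (86, [102, 97, 90]), (88, [52, 74, 109]), (90, [66, 101, 152]), (140, [42, 74, 121]), (142, [29, 45, 72]), (144, [80, 78, 74]), (146, [99, 94, 91]), (149, [92, 89, 83]), (151, [140, 98, 62]), (153, [221, 147, 81])]
340 [(84, [176, 166, 149]), (86, [100, 93, 85]), (88, [52, 68, 95]), (90, [67, 103, 153]), (140, [46, 79, 127]), (142, [33, 47, 76]), (144, [79, 76, 74]), (146, [98, 94, 89]), (149, [92, 87, 82]), (151, [142, 100, 64]), (153, [222, 151, 85])]
mouth [458.4 -68.3  69. ] gripend [ 458.8 -106.8   48. ] sillend [ 459.2 -117.1    8. ]
[457.9 -74.8] 30.6
[458.3 -80.3] 30.0
[458.3 -85.9] 30.2
[458.4 -91.6] 30.3
[458.4 -97.3] 30.5
```

Run:
```python
from cell import manip
from h import *
d=np.deg2rad
manip.move_gripper(0)
manip.goto([456,140,270],down(d(.3)))
for n,f in (("top","top0"),("scene","scene0")):
    a=manip.snapshot(n); b=dict(np.load(f"pics/{f}.npz")); np.savez(f"pics/{n}9.npz",**a)
    for s in (b,a):
        H=hsv(s);m=(H[...,0]>100)&(H[...,0]<130)&(H[...,1]>120)&(H[...,2]>40)
        k=np.zeros_like(m); 
        if n=="top": k[195:240,355:382]=1
        else: k[255:300,335:385]=1
        c=np.argwhere(m&k); print(n,len(c),c.mean(0).round(2) if len(c) else None,c.min(0) if len(c) else None,c.max(0) if len(c) else None, ray(s,[c.mean(0)[::-1]],45).round(1) if len(c) else "")
A=dict(np.load("pics/scene9.npz"))["pixels"];B=dict(np.load("pics/scene0.npz"))["pixels"]
f=lambda I:cv2.resize(I[220:300,280:380],(400,320),interpolation=cv2.INTER_CUBIC)
cv2.imwrite("pics/c9.png",np.hstack([f(B),f(A)])[...,::-1]); print(manip.sense()["time"])
```

```text
top 216 [214.88 365.58] [208 358] [222 373] [[456.7 -90.6  45. ]]
top 192 [214.47 365.44] [208 358] [221 372] [[457.7 -90.3  45. ]]
scene 186 [272.09 359.02] [264 344] [280 368] [[452.9 -87.8  45. ]]
scene 199 [272.22 358.35] [263 344] [281 368] [[451.4 -87.1  45. ]]
31.575
```

View pics/c9.png

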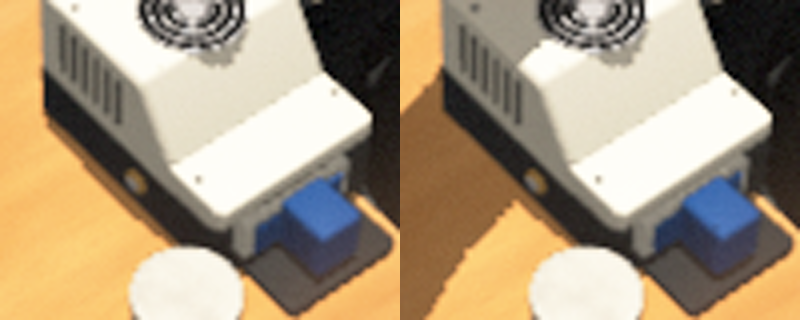

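Comparing before (left) and after (right): the grip is in the same place within about 1 mm, and the brass plunger at (135,182)/(535,182) looks the same, so the cassette is home. Next I switch on.

Run:
```python
from cell import manip
from h import *
d=np.deg2rad
manip.servo_line([456,145,163],vel=150)
print(manip.servo_line([456,93,163],vel=100,force_limit=20),manip.sense()["tool_pos"],manip.sense()["ft_force"])
manip.servo_line([456,145,165],vel=200)
manip.servo_line([456,145,270],vel=250)
manip.goto([454,-20,270],down(d(.4)))
s=manip.snapshot("wrist"); a=dict(np.load("pics/w1.npz"))
for q in (a,s):
    H=hsv(q); r=((H[...,0]<8)|(H[...,0]>172))&(H[...,1]>150)&(H[...,2]>80); r[:, :280]=0;r[:,380:]=0;r[25:,:]&=True
    c=np.argwhere(r[25:130])+[25,0]; print("red",len(c),c.mean(0).round(1),c.min(0),c.max(0))
    b=((H[...,0]>100)&(H[...,0]<130)&(H[...,1]>120)&(H[...,2]>40)); b[:262]=0;b[300:]=0;b[:,:290]=0;b[:,370:]=0;c=np.argwhere(b); print("grip",len(c),c.mean(0).round(1))
manip.goto([300,0,350],down(d(.4)))
s=manip.snapshot("top"); cv2.imwrite("pics/end.png",s["pixels"][...,::-1]); print(manip.sense()["time"])
```

```text
False [456.54113589  93.98254982 163.72492812] [ 0.19592776  5.74333486 -0.4444113 ]
red 803 [ 74.2 327.4] [ 53 317] [ 95 338]
grip 1039 [280.9 328.2]
red 811 [ 72.5 328.9] [ 52 318] [ 93 340]
grip 1079 [280.5 330.2]
35.6167
```

```bash
python3 -c "
from cell import manip
print(manip.hand_in())"
```

```text
the job is handed in; nothing more can be done
None
```

I handed the job in at about 36 s: the spent cassette lies flat in the tray, the fresh one is pushed home, the extractor is back on, and I saw no jar or tin disturbed. The judge's result was not shown. I inferred the ball click from the fresh grip sitting within about 1 mm of where the spent one was, since the catch itself can't be read.

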